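# Knock a stuck specimen mount out of its mould

### The job

A specimen mount is stuck in the mould. Take the C-shaped knockout tool by its handle, feel for the hole under the mould with its rod without forcing it, and gently push the rod up as far as it goes so that the mount stands well proud of the mould. Then draw the tool out, stand it upright on the bench clear of the mould, and put the mount in the white tray, lying flat with its specimen face up, without disturbing the loose ring, steel block, bottle, jar or finished mount standing around.

Things in the scene. Friction and masses are not known exactly. Their poses are not given: they have to be found in the camera images.
- mould: Mould station, fixed. Origin on the bench (z=0) under the cavity axis, z up, x towards its column. Aluminium ring, outside 60 mm, cavity 34 mm, 65 to 89 mm above the bench, on an arm 44 mm wide (heights 68 to 88 mm) along +x to a column at x = 78 to 106 mm; foot plate 10 mm thick, 110 mm wide, from x = 60 mm on. Open below and towards -x, +y and -y. The tool must not press on the station with over 50 N.
- plate_under (a point): Point on the cavity axis at the underside of the dark steel bottom plate under the ring. Plate 44 mm square, turned anyhow, underside 55 mm and top 65 mm above the bench. Its 12 mm round through hole is NOT on this axis: its centre lies 6 mm from it, in any direction, each time differently, unseen from above: find it by feel from below. The plate is locked and does not give.
- rim (a point): Centre of the ring's upper rim, on the cavity axis, 89 mm above the bench. Axes as the mould's.
- mount: Stuck mount: black plastic disc, 30 mm diameter, 18 mm tall, 40 g, a small steel specimen in its top face. Origin: centre of its underside, z up. Starts upright on the cavity axis, top sunk 2 to 5.5 mm below the rim. Four brass spring plungers in the cavity wall (74 to 88 mm above the bench) grip it: 4 to 14 N slide it up or down; between them it stays at the height it is pushed to.
- tool: C-shaped steel knockout tool, 380 to 540 g, loose, standing on its foot. Origin under the rod axis on the foot's underside, z up; the C opens to +x and goes round the ring from the mould's -x side, both x axes alike. Foot 12 mm thick, 50 mm wide, x -57 to 28 mm; spine x -57 to -45 mm, 30 mm wide; top bar at heights 100 to 112 mm, x -57 to 13 mm. Collar round the rod's root: 20 mm diameter, top at 16 mm.
- handle (a point): Centre of the top face of the tool's handle, 152 mm above the tool's origin, straight above the rod. The handle is a block 26 mm (tool x) by 22 mm (tool y), from 112 to 152 mm above the tool's origin.
- rod_tip (a point): Tip of the tool's upright rod, on its axis, 44 mm above the tool's origin. Rod 10 mm diameter, narrowing to 7 mm over the last 3 mm. Pushed fully up, the collar meets the bottom plate: the tool is then 39 mm above the bench and the mount stands 12 mm proud of the rim.
- tray: White open tray, fixed, 110 x 110 mm outside, walls 4 mm thick and 22 mm high, floor 4 mm. Origin at the centre of its underside on the bench.
- spare_ring: Bystander: a loose aluminium ring, 60 mm diameter, 24 mm tall. Origin at the centre of its underside.
- weight: Bystander: a steel block, 50 x 40 x 30 mm. Origin at the centre of its underside.
- wash_bottle: Bystander: a white wash bottle, 54 mm diameter, 150 mm tall. Origin at the centre of its underside.
- jar: Bystander: an amber glass jar, 60 mm diameter, 70 mm tall. Origin at the centre of its underside.
- old_mount: Bystander: a finished mount, like the stuck one (30 mm diameter, 18 mm tall), lying loose on the bench. Origin at the centre of its underside.

How it is judged:
By the outcome, as a careful person would: the job done as asked, in the order asked, and still so for the second after the job is handed in, with the robot touching nothing.
It also fails if it takes over 72 s, if anything falls off the work surface, if the arm or the gripper's body presses on something with over 40 N, if the wrist force passes 120 N, or if a joint passes its speed limit or range.

### The arm

A 7-joint arm with a two-finger parallel gripper is mounted at the origin on the work surface. World frame = base frame: x ahead of the robot, y to its left, z up, the work surface at z = 0. Lengths are in m, angles in rad, forces in N, time in s.
With the tool pointing down it reaches from about 0.4 to 0.875 m from the base axis. Payload 19.3 kg.
Tool frame: the origin (TCP) lies between the finger pads; the fingertips stand bot.tcp_to_tips ahead of it and the grasp point (between the pads) is the TCP (bot.tcp_to_tips is the distance from the TCP to the fingertips, in m); z points along the fingers, y is the line along which they close (so a half turn about z gives the same grasp; the last joint's range is limited). The gripper opens to 85 mm and grips with 20 to 120 N. Pads are 22 mm wide; open, the fingers measure 114 mm over their backs; the gripper's body (76 mm by 85 mm) begins 54 mm behind the grasp point. The pads swing forward as they close: fully open they stand 13 mm farther back than shut.
Start: joints at [-1.398, 0.521, -0.036, 1.599, 0.021, 1.021, -0.113], TCP at [0.15, 0.607, 0.25] pointing down, gripper open.
Joint ranges: [-2.91, 2.91], [-0.3, 2.13], [-1.5, 1.42], [0.17, 2.43], [-1.26, 4.41], [0.16, 1.93], [-2.52, 2.52]. Speed limits (rad/s): [1.89, 1.89, 2.39, 2.39, 3.01, 3.01, 3.01].

### API

Orientations are given as [roll, pitch, yaw] about the fixed x, y, z axes, in that order (R = Rz(yaw) Ry(pitch) Rx(roll)).
In Python, from workcell import telemetry, grab_frame, bot gives the robot as it stands. The module is installed in compiled form; this text tells all that it offers.
- The arm moves only by the shell command python3 -m crank 'ROWS' [FORCE]. ROWS is text: rows parted by semicolons, each of 7 numbers parted by spaces: the finger opening in m, from 0 to 0.0854, then the shift along the tool's x, y, z in m, then the turn, a rotation vector about the tool's x, y, z in degrees. A call has exactly 8 rows; each row shifts and turns the commanded pose from where the row before left it, along the tool's axes as they then stand; what a row does not reach is not made up. A row lasts 1/12 s, in which the tool goes at most 41.7 mm and 7.16 degrees, less where a joint would pass 70% of its speed; a pose out of reach is approached as far as the arm can. A call with a gripper value outside its range is refused whole. The fingers move at their own pace and stop on an object; FORCE is the grip in N (left out, the last holds). Time passes only in rows, so rows that do not move let the fingers close, or fill a call up. It gives the time, the measured TCP pose, the force, the opening and the grip force at its end, in the units of the state.
- telemetry.observe(): the state, without advancing time (a new reading comes with each control period).
- grab_frame(name): name is "side" or "top" or "wrist"; returns a dict with "pixels" (420x560x3 uint8, red, green, blue), "depth" (420x560 float32, m along the optical axis (not along the pixel's ray), 0 where there is no reading), "vertical_fov" (degrees; the focal length in pixels is half the picture's height over the tangent of half this angle, whatever the lens; pixels are square), "cx", "cy" (the principal point, pixels), "R" (3x3) and "t" (3): a world point X has camera coordinates R X + t; the wrist camera has in their place "hand_eye" (4x4, takes a point from camera to tool coordinates, whose origin is the TCP and whose axes are the flange's). Camera axes: x right, y down, z forward; pixel columns grow to the right and rows downward; lengths in m; the calibration is good to about 2 mm. A picture is of the moment at which its call begins: read the wrist's pose just before it.
- bot.job_done(): hands the job in; it is judged then, once.
The state is a dict: "clock": time; "qpos": joint angles; "qd": joint speeds; "joint_efforts": joint torques, N m; "position": TCP position; "tool_rot": TCP orientation; "force": force on the tool from outside, world axes, zero at the start; "moment": the same for the moment, N m; "grip_width": finger opening in m; "finger_force": force on a finger pad.
Only numpy, scipy, OpenCV 4.12 (cv2) and the standard library are available. Lean on these libraries where they do the work, as an engineer would, in place of code of your own. Each camera call takes 0.05 s, during which the arm holds its last target. There are 200 camera calls.

## Working session

There is one attempt and no reset: what is moved stays moved. The work goes in short steps, Python scripts to look and compute and a shell command to move; the robot and the scene stay as the last step left them, time stands still between calls to the robot, and variables do not carry over. Pictures are saved under pics/ and viewed, at most 10 in all, crops included, and the job is handed in when it is done.

```bash
mkdir -p pics
cat > h.py <<'E'
import numpy as np, cv2
from workcell import telemetry, grab_frame, bot
from scipy.spatial.transform import Rotation as Ro
def cam(name):
    s=telemetry.observe(); f=grab_frame(name)
    h=f["pixels"].shape[0]; F=h/2/np.tan(np.radians(f["vertical_fov"])/2)
    if "hand_eye" in f:
        T=np.eye(4); T[:3,:3]=Ro.from_euler('xyz',s["tool_rot"]).as_matrix(); T[:3,3]=s["position"]
        T=T@f["hand_eye"]; Rc,o=T[:3,:3],T[:3,3]
    else:
        Rc=f["R"].T; o=-Rc@f["t"]
    f.update(F=F,Rc=Rc,o=o); return f
def save(f,n): cv2.imwrite(n,f["pixels"][:,:,::-1])
def ray(f,u,v,z):
    d=f["Rc"]@np.array([(u-f["cx"])/f["F"],(v-f["cy"])/f["F"],1]); return f["o"]+d*(z-f["o"][2])/d[2]
def cloud(f):
    v,u=np.indices(f["depth"].shape); d=f["depth"]
    p=np.stack([(u-f["cx"])/f["F"]*d,(v-f["cy"])/f["F"]*d,d],-1)
    return p@f["Rc"].T+f["o"]
E
python3 - <<'E'
from h import *
s=telemetry.observe(); print(s, bot.tcp_to_tips)
for n in ("top","side"):
    f=cam(n); save(f,f"pics/{n}0.png"); print(n,f["o"],f["Rc"][:,2],f["F"])
E
```

```text
{'clock': 0.0, 'qpos': array([-1.39822344,  0.52203746, -0.0363124 ,  1.60001708,  0.02119672,
        1.02108689, -0.11281995]), 'qd': array([ 0.00059609,  0.00030177,  0.00081226,  0.00021305, -0.00014362,
        0.00059164,  0.00012965]), 'joint_efforts': array([ 8.96564393e-05, -9.27134585e+01,  1.97983235e+00, -3.69929874e+01,
        1.77437591e-02,  8.39708315e-03, -6.86409317e-05]), 'position': array([0.1502121 , 0.60634958, 0.24970802]), 'tool_rot': array([-3.14043205e+00,  8.78047716e-05,  2.89877533e+00]), 'force': array([-1.03949768, -0.51952292, -0.13959066]), 'moment': array([0.03307146, 0.01039711, 0.01234857]), 'finger_force': 0.0, 'grip_width': 0.08519228178600192} 0.019
top [0.38347436 0.01688988 1.24469518] [ 0.16183566 -0.02343451 -0.98653943] 481.3887376584384
side [ 0.52788315 -0.86507543  1.09039954] [ 0.04547     0.64868162 -0.75970035] 424.86736687224834
```

View pics/top0.png

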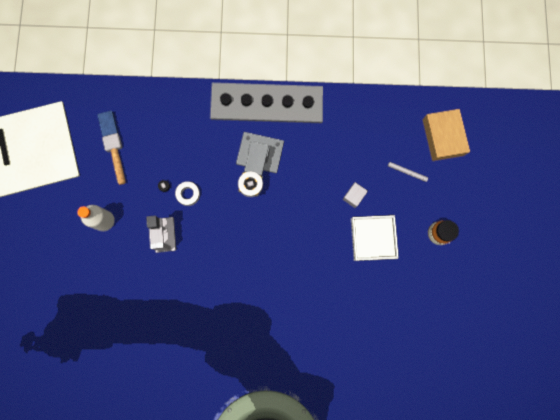

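View pics/side0.png

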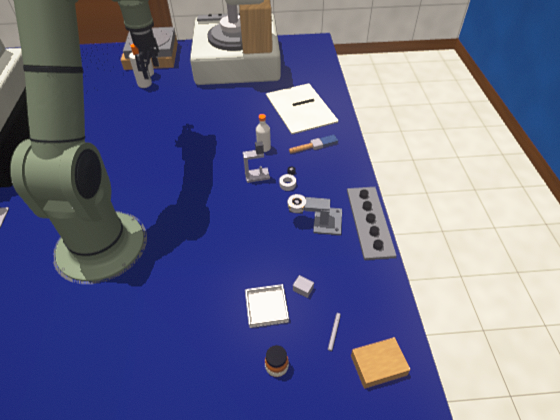

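The top view (robot base at the bottom, +x up, +y left) shows the tool at about (162,234), spare ring (187,193), old mount (164,185), mould ring (250,184) with its foot at (260,152), block (356,195), tray (375,238), jar (443,231) and bottle (95,215).

Run:
```python
from h import *
f=cam("top"); P=cloud(f); z=P[...,2]
def comp(box,lo,hi,name):
    u0,u1,v0,v1=box; Q=P[v0:v1,u0:u1].reshape(-1,3); Q=Q[(Q[:,2]>lo)&(Q[:,2]<hi)]
    if len(Q)<4: print(name,len(Q)); return
    r=cv2.minAreaRect((Q[:,:2]*1000).astype(np.float32)); print(name,len(Q),np.round(Q.mean(0),4),np.round(Q[:,2].max(),3),[np.round(x,1) for x in r])
comp((140,185,205,260),.135,.17,"handle")
comp((140,185,205,260),.09,.13,"topbar")
comp((140,185,205,260),.005,.03,"foot")
comp((140,185,205,260),.03,.09,"mid")
comp((232,268,165,200),.08,.1,"ring")
comp((225,295,125,200),.06,.1,"ring+arm")
comp((225,295,125,175),.005,.02,"footplate")
comp((340,405,205,270),.012,.04,"tray")
comp((340,370,180,209),.02,.05,"block")
comp((172,205,178,210),.015,.04,"sparering")
comp((152,174,176,195),.01,.03,"oldmount")
comp((70,120,195,240),.02,.2,"bottle")
comp((420,465,210,250),.05,.1,"jar")
print(np.round(P[300,400],3), np.round(P[150:200:50,100],3))
big=cv2.resize(f["pixels"][120:270,130:300],None,fx=4.6,fy=3.9*1.02,interpolation=cv2.INTER_CUBIC)[:598,:798]; cv2.imwrite("pics/c1.png",big[:,:,::-1])
```

```text
handle 131 [0.5296 0.2735 0.15  ] 0.156 [array([530.3, 274.5]), array([26.1, 22. ]), np.float64(6.5)]
topbar 329 [0.5007 0.2685 0.1116] 0.13 [array([507.9, 272. ]), array([69.4, 30.9]), np.float64(7.2)]
foot 363 [0.5192 0.2624 0.0121] 0.029 [array([525.7, 283.2]), array([134.2, 108. ]), np.float64(3.1)]
mid 57 [0.4813 0.2622 0.0591] 0.09 [array([500.2, 262.8]), array([27.2, 60.9]), np.float64(80.5)]
ring 599 [0.6474 0.0524 0.0874] 0.095 [array([648.2,  54.3]), array([57.9, 76.8]), np.float64(88.5)]
ring+arm 1082 [0.6745 0.0472 0.0868] 0.095 [array([677.5,  48.8]), array([ 58.6, 136.6]), np.float64(81.4)]
footplate 892 [0.7472 0.0317 0.01  ] 0.019 [array([750. ,  36.5]), array([133.7, 180.3]), np.float64(0.4)]
tray 346 [ 0.525  -0.267   0.0203] 0.029 [array([ 536.7, -266.2]), array([140.7, 111.2]), np.float64(4.0)]
block 304 [ 0.6309 -0.2157  0.0296] 0.037 [array([ 632. , -216.7]), array([40.1, 52.3]), np.float64(54.8)]
sparering 299 [0.6236 0.2185 0.0232] 0.03 [array([624.2, 218.7]), array([59.4, 56.9]), np.float64(5.0)]
oldmount 109 [0.6427 0.2815 0.0179] 0.024 [array([643.3, 281.9]), array([29.3, 27.7]), np.float64(2.0)]
bottle 632 [0.5444 0.4206 0.0963] 0.157 [array([547.4, 427.9]), array([48.5, 53.2]), np.float64(71.6)]
jar 391 [ 0.5373 -0.4365  0.0688] 0.076 [array([ 537.6, -438.1]), array([51.7, 50.3]), np.float64(89.0)]
[ 0.363 -0.334  0.003] [[0.735 0.456 0.004]]
```

View pics/c1.png

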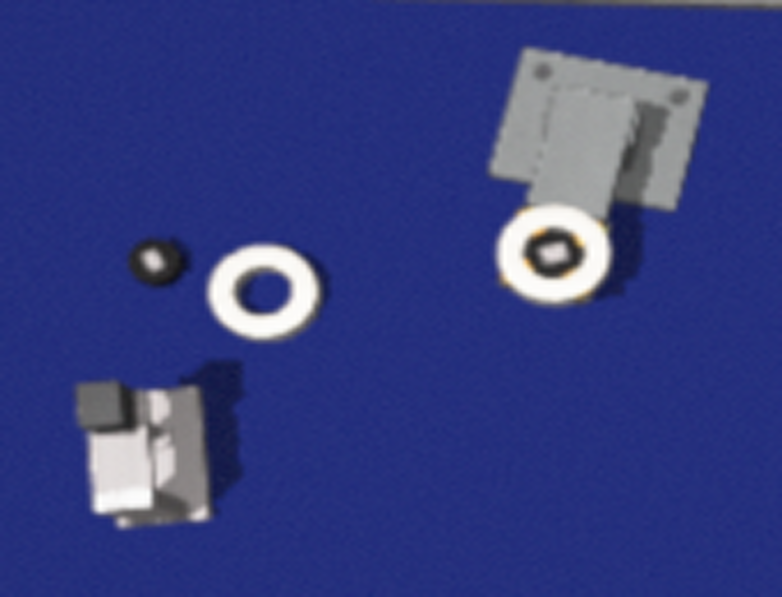

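The enlarged view shows the tool's dark handle over the rod at crop (102,405), with its foot open toward +x. The mould ring is at (553,253) with the mount in it, and the arm and column point up and slightly right. I'll move above the tool.

```bash
python3 -m crank '0.0854 -.0345 -.0178 -.0038 0 0 0;0.0854 -.0345 -.0178 -.0038 0 0 0;0.0854 -.0345 -.0178 -.0038 0 0 0;0.0854 -.0345 -.0178 -.0038 0 0 0;0.0854 -.0345 -.0178 -.0038 0 0 0;0.0854 -.0345 -.0178 -.0038 0 0 0;0.0854 -.0345 -.0178 -.0038 0 0 0;0.0854 -.0345 -.0178 -.0038 0 0 0'
python3 -m crank '0.0854 -.0345 -.0178 -.0038 0 0 0;0.0854 -.0345 -.0178 -.0038 0 0 0;0.0854 -.0345 -.0178 -.0038 0 0 0;0.0854 -.0345 -.0178 -.0038 0 0 0;0.0854 -.0345 -.0178 -.0038 0 0 0;0.0854 0 0 0 0 0 -7;0.0854 0 0 0 0 0 -7;0.0854 0 0 0 0 0 -7'
python3 - <<'E'
from h import *
f=cam("wrist"); save(f,"pics/w1.png"); print(f["o"],f["Rc"][:,2])
P=cloud(f)
for lo,hi in ((.14,.165),(.08,.095),(.1,.118)):
    m=((P[...,2]>lo)&(P[...,2]<hi)&(f["depth"]>0)).astype(np.uint8)
    n,l,st,c=cv2.connectedComponentsWithStats(m)
    for i in range(1,n):
        if st[i,4]>150:
            r=cv2.minAreaRect((P[l==i][:,:2]*1000).astype(np.float32)); print(lo,st[i],[np.round(x,1) for x in r],np.median(P[l==i][:,2]))
E
```

```text
clock: 0.82
position: [0.385, 0.4005, 0.2809]
tool_rot: [-3.142, -0.0, 2.899]
force: [1.3, 0.7, -0.2]
grip_width: 0.0854
finger_force: 0.0
clock: 1.48
position: [0.5303, 0.2736, 0.2994]
tool_rot: [-3.141, -0.0, -3.013]
force: [-0.8, 0.5, -0.7]
grip_width: 0.0853
finger_force: 0.0
[0.45840013 0.26469257 0.42270461] [ 0.27879301  0.03620078 -0.95966867]
0.14 [268 179  27  33 853] [array([527.5, 275.7]), array([25.6, 21.5]), np.float64(7.4)] 0.15148554004845483
0.14 [439 222  35  31 785] [array([545.6, 431.5]), array([25.5, 25. ]), np.float64(69.1)] 0.14943745335889042
0.08 [400 190  51  52 465] [array([541.1, 421.5]), array([32.1, 52.9]), np.float64(66.6)] 0.08984436684844882
0.08 [  31  225   64  111 4944] [array([673.6,  47. ]), array([ 58.9, 135.4]), np.float64(75.8)] 0.08766192619105717
0.1 [ 264  123   34   77 1848] [array([505.9, 272.7]), array([69.7, 30. ]), np.float64(7.1)] 0.11162073349290633
0.1 [ 411  199   45   43 1013] [array([544.9, 428.6]), array([36.9, 43.8]), np.float64(69.3)] 0.10724257853905722
```

```bash
python3 -m crank '0.0854 .002 .002 .02 0 0 0;0.0854 0 0 .03 0 0 0;0.0854 0 0 .03 0 0 0;0.0854 0 0 .03 0 0 0;0.0854 0 0 .03 0 0 0;0.0854 0 0 .024 0 0 0;.06 0 0 0 0 0 0;.045 0 0 0 0 0 0' 100
python3 -m crank '.035 0 0 0 0 0 0;.030 0 0 0 0 0 0;.026 0 0 0 0 0 0;.022 0 0 0 0 0 0;.015 0 0 0 0 0 0;.01 0 0 0 0 0 0;.01 0 0 0 0 0 0;.01 0 0 0 0 0 0' 100
python3 - <<'E'
from h import *
print(telemetry.observe())
for n in ("top",):
    f=cam(n); P=cloud(f); m=f["pixels"].min(2)>150
    Q=P[165:200,232:268]; 
    mm=(m[165:200,232:268]).astype(np.uint8); c,_=cv2.findContours(mm,cv2.RETR_EXTERNAL,cv2.CHAIN_APPROX_NONE); c=max(c,key=cv2.contourArea)
    e=cv2.fitEllipse(c); print(e, ray(f,e[0][0]+232,e[0][1]+165,.089))
f=cam("wrist"); save(f,"pics/w2.png")
E
```

```text
clock: 2.2
position: [0.5274, 0.2757, 0.1354]
tool_rot: [-3.141, -0.002, -3.02]
force: [0.1, 0.1, 0.7]
grip_width: 0.064
finger_force: 0.0
clock: 2.87
position: [0.5284, 0.2757, 0.1371]
tool_rot: [3.141, 0.002, -3.018]
force: [-1.9, -3.6, 12.1]
grip_width: 0.021
finger_force: 98.2
{'clock': 2.8667, 'qpos': array([-0.5791268 ,  0.61407514, -0.00214861,  1.77555919,  0.00267645,
        0.75034968,  1.11110075]), 'qd': array([ 2.01364300e-03, -6.89667638e-04,  8.17478935e-05,  6.02586334e-04,
       -3.17253965e-05,  7.06429616e-04,  1.21997858e-03]), 'joint_efforts': array([ -1.34305604, -87.13026524,   1.57935139, -28.13259602,
        -0.57612212,  -1.10349879,  -0.13390282]), 'position': array([0.52844157, 0.27572692, 0.13706676]), 'tool_rot': array([ 3.14140708e+00,  1.70503072e-03, -3.01845030e+00]), 'force': array([-1.85569352, -3.63496584, 12.07778756]), 'moment': array([-0.80694863,  0.36702595,  0.14308385]), 'finger_force': 98.17716121673584, 'grip_width': 0.02103774281830759}
((18.65634536743164, 15.097026824951172), (22.88571548461914, 32.798805236816406), 18.73594856262207) [0.64565575 0.05394857 0.089     ]
```

View pics/w2.png

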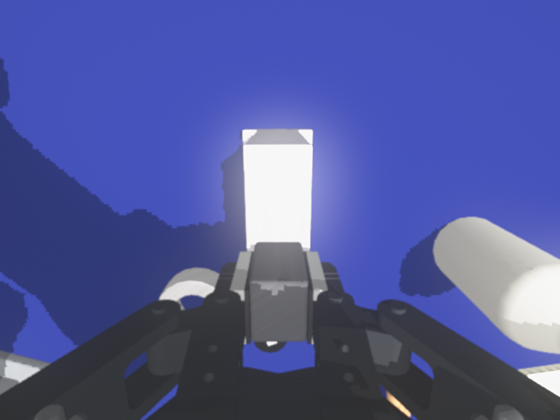

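The wrist view shows the handle (250–310, 245–335) centred between the pads, with the top bar above it at (278,190). I'll lift it and go to the mould's -x side.

```bash
python3 -m crank '.01 0 0 -.01 0 0 0;.01 0 0 -.025 0 0 0;.01 0 0 -.03 0 0 0;.01 .004 -.03 0 0 0 0;.01 .004 -.036 0 0 0 0;.01 .005 -.04 0 0 0 0;.01 .005 -.04 0 0 0 0;.01 .005 -.04 0 0 0 0' 100
python3 -m crank '.01 0 0 0 0 0 5.2;.01 0 0 0 0 0 5.2;.01 0 0 0 0 0 5.2;.01 0 0 0 0 0 0;.01 0 0 0 0 0 0;.01 0 0 0 0 0 0;.01 0 0 0 0 0 0;.01 0 0 0 0 0 0' 100
python3 - <<'E'
from h import *
s=telemetry.observe(); print(s["position"],s["tool_rot"],s["force"],s["moment"])
f=cam("wrist"); save(f,"pics/w3.png"); P=cloud(f); np.savez("w3.npz",P=P,px=f["pixels"])
f=cam("top"); save(f,"pics/t3.png")
E
```

```text
clock: 3.63
position: [0.5274, 0.0869, 0.2015]
tool_rot: [3.141, 0.0, -3.018]
force: [1.2, -0.6, -3.4]
grip_width: 0.0204
finger_force: 99.0
clock: 4.3
position: [0.5278, 0.0886, 0.2008]
tool_rot: [3.142, -0.0, 2.995]
force: [-0.2, 0.0, -4.2]
grip_width: 0.0209
finger_force: 100.1
[0.52781892 0.08857927 0.20077009] [ 3.14157384e+00 -6.57987321e-05  2.99457482e+00] [-0.24401349  0.04829913 -4.24488313] [-0.01773665 -0.06832755  0.00819695]
```

View pics/w3.png

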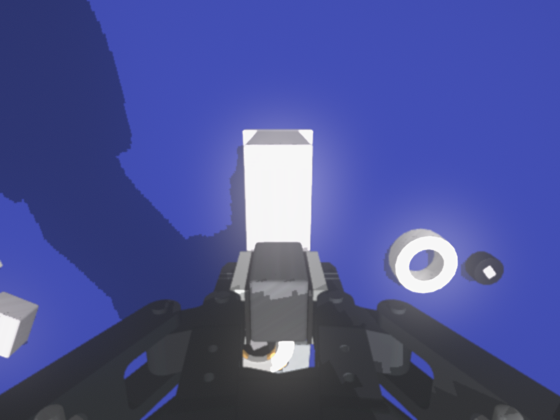

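The ring is mostly hidden behind the hand at (290,355), and the handle sits unchanged in the grip. I'll fit the ring in the earlier hover picture and in the new top view.

Run:
```python
from h import *
from scipy.optimize import least_squares
f=cam("wrist"); d=np.load("w3.npz"); P=d["P"]
s=telemetry.observe(); 
Rt=Ro.from_euler('xyz',s["tool_rot"]).as_matrix()
L=(P-s["position"])@Rt
for nm,lo,hi in (("handle top",-.022,-.008),("bar",.018,.032)):
    m=((L[...,2]>lo)&(L[...,2]<hi)&(abs(L[...,1])<.016)&(abs(L[...,0])<.09)); 
    if nm=="handle top": m&=abs(L[...,1])<.0125
    Q=L[m]; r=cv2.minAreaRect((Q[:,:2]*1000).astype(np.float32)); print(nm,m.sum(),[np.round(x,1) for x in r],np.percentile(Q[:,0]*1000,[1,99]),np.median(Q[:,2]))
# w1 pose
p1=np.array([.5303,.2736,.2994]);R1=Ro.from_euler('xyz',[-3.141,0,-3.013]).as_matrix()
T=np.eye(4);T[:3,:3]=R1;T[:3,3]=p1;T=T@f["hand_eye"];g=dict(f,Rc=T[:3,:3],o=T[:3,3])
def circ(g,im,box,thr,name,rad):
    u0,u1,v0,v1=box; sub=im[v0:v1,u0:u1]; m=(sub.min(2)>thr).astype(np.uint8)
    cs,h=cv2.findContours(m,cv2.RETR_CCOMP,cv2.CHAIN_APPROX_NONE)
    for c in cs:
        if len(c)<25: continue
        X=np.array([ray(g,a+u0,b+v0,.089)[:2] for a,b in c[:,0]])
        q=least_squares(lambda q:np.hypot(*(X-q[:2]).T)-q[2],[.646,.054,rad],loss="soft_l1",f_scale=.0005); print(name,len(c),np.round(q.x*1000,1),np.round(np.sqrt(np.mean(q.fun**2))*1000,2))
im=cv2.imread("pics/w1.png")
for thr in (200,): circ(g,im,(20,110,215,345),thr,f"w1 {thr}",.03)
t=cam("top"); circ(t,t["pixels"],(230,270,163,202),200,"top",.03)
Q=cloud(t); m=(Q[...,2]>.2)&(Q[...,2]<.225); print("px",m.sum())
cv2.imwrite("pics/cc.png",np.hstack([cv2.resize(im[200:350,0:150],(580,580),interpolation=cv2.INTER_CUBIC)]))
```

```text
handle top 4781 [array([ 0.8, -0. ]), array([27.1, 25. ]), np.float64(0.1)] [-11.57261664  13.7808988 ] -0.014721199085799766
bar 6893 [array([32.6, -0.1]), array([30.2, 50. ]), np.float64(89.9)] [10.37803086 57.45707928] 0.02525800765175366
w1 200 133 [642.9  54.9  25.9] 6.87
px 0
```

View pics/cc.png

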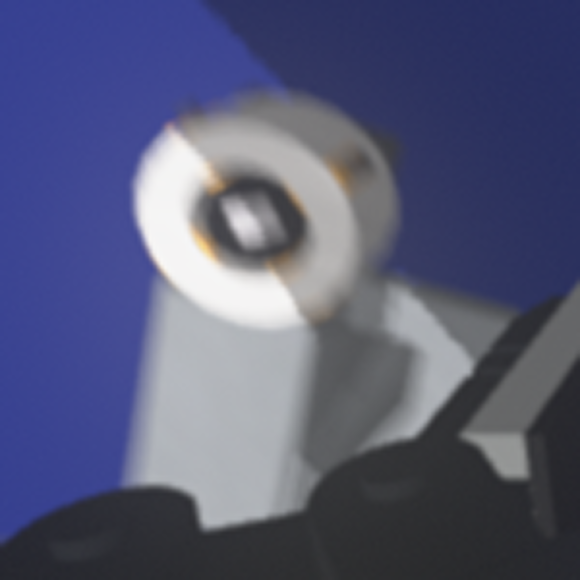

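The crop shows the ring's top face from x=135 to 360 and y=110 to 328, so its centre is at crop (247,219), which is full-frame (63.9,256.6). Half of it is in shadow.

Run:
```python
from h import *
from scipy.optimize import least_squares
f=cam("wrist")
p1=np.array([.5303,.2736,.2994]);R1=Ro.from_euler('xyz',[-3.141,0,-3.013]).as_matrix()
T=np.eye(4);T[:3,:3]=R1;T[:3,3]=p1;T=T@f["hand_eye"];g=dict(f,Rc=T[:3,:3],o=T[:3,3])
print("w1 ring",ray(g,63.9,256.6,.089), "handle px check",ray(g,281,195,.152))
for n,box in (("top",(225,300,120,203)),("side",(280,330,185,225))):
    t=cam(n);P=cloud(t);u0,u1,v0,v1=box
    z=P[...,2]; m=((z>.083)&(z<.096)).astype(np.uint8); k=np.zeros_like(m);k[v0:v1,u0:u1]=m[v0:v1,u0:u1]
    cs,_=cv2.findContours(k,cv2.RETR_EXTERNAL,cv2.CHAIN_APPROX_NONE); c=max(cs,key=cv2.contourArea)[:,0]
    X=np.array([ray(t,a,b,.089)[:2] for a,b in c]); xm=np.array([np.cos(-.15),np.sin(-.15)]); q=np.array([.646,.054])
    for _ in range(4):
        Y=X[((X-q)@xm<.008)]
        r=least_squares(lambda q:np.hypot(*(Y-q[:2]).T)-q[2],[*q,.029],loss="soft_l1",f_scale=.0005).x; q=r[:2]
    print(n,len(Y),np.round(r*1000,1))
    A=P[k>0]; B=A[((A[:,:2]-q)@xm>.03)]; 
    if len(B): 
        rr=cv2.minAreaRect((B[:,:2]*1000).astype(np.float32)); print(len(B),[np.round(x,1) for x in rr],"axis ang",np.degrees(np.arctan2(*(np.array(rr[0])/1000-q)[::-1])))
    if n=="top":
        d=t["pixels"].astype(int); hb=((abs(P[...,2]-.01)<.007)&(d.min(2)>90)&(d.max(2)-d.min(2)<50)).astype(np.uint8); h=np.zeros_like(hb);h[125:185,228:292]=hb[125:185,228:292]
        cs,_=cv2.findContours(h,cv2.RETR_EXTERNAL,cv2.CHAIN_APPROX_NONE);c=np.vstack([c for c in cs if len(c)>15])[:,0]
        X=np.array([ray(t,a,b,.01)[:2] for a,b in c],np.float32)*1000; print("foot",cv2.minAreaRect(X))
```

```text
w1 ring [0.63871968 0.05751072 0.089     ] handle px check [0.52612949 0.27534361 0.152     ]
top 3 [626.9  59.9  31.8]
461 [array([700.4,  41.4]), array([45.7, 87.6]), np.float64(79.9)] axis ang -14.096555508087413
foot ((742.77392578125, 34.77075958251953), (109.82601928710938, 87.30488586425781), 78.58430480957031)
side 29 [638.9  51.4  28.9]
244 [array([704.7,  39.8]), array([47.4, 73.3]), np.float64(81.1)] axis ang -10.038345910204296
```

Run:
```python
from h import *
from scipy.optimize import least_squares
im=cv2.imread("pics/top0.png"); t=cam("top"); print(ray(t,250.2,183.7,.089), ray(t,250.2,183.9,.087))
for thr in (185,200,215,230):
    m=np.zeros(im.shape[:2],np.uint8); m[163:202,230:272]=im[163:202,230:272].min(2)>thr
    cs,_=cv2.findContours(m,cv2.RETR_EXTERNAL,cv2.CHAIN_APPROX_NONE); c=max(cs,key=cv2.contourArea)[:,0]
    X=np.array([ray(t,a,b,.089)[:2] for a,b in c])
    q=least_squares(lambda q:np.hypot(*(X-q[:2]).T)-q[2],[.646,.054,.03],loss="soft_l1",f_scale=.0005).x; print(thr,len(c),np.round(q*1000,1))
# handle in top0 at z .152
hu=np.array([[c[0],c[1]] for c in [(130+78/4.6,120+382/3.978),(130+122/4.6,120+380/3.978),(130+124/4.6,120+427/3.978),(130+80/4.6,120+427/3.978)]]); 
print(hu.mean(0), ray(t,*hu.mean(0),.152))
# handle seen by top now / side now
s=cam("side"); P=cloud(s); z=P[...,2]
m=(z>.208)&(z<.22)&(abs(P[...,0]-.527)<.03)&(abs(P[...,1]-.0886)<.03); print(m.sum(), np.median(P[m],0) if m.any() else 0)
```

```text
[0.63658578 0.05478335 0.089     ] [0.63652191 0.05483317 0.087     ]
185 65 [638.2  55.6  28.5]
200 65 [638.4  55.3  28.1]
215 64 [638.4  55.5  27.8]
230 62 [637.7  55.6  27. ]
[151.95652174 221.55857215] [0.52834602 0.27316949 0.152     ]
14 [0.53692406 0.06974222 0.21185371]
```

```bash
python3 -m crank '.01 0 0 0 0 0 2.4;.01 0 -.0099 .02 0 0 0;.01 0 0 .025 0 0 0;.01 0 0 .0125 0 0 0;.01 0 0 .001 0 0 0;.01 0 0 0 0 0 0;.01 -.02 0 0 0 0 0;.01 -.025 0 0 0 0 0' 100
python3 -m crank '.01 -.025 0 0 0 0 0;.01 -.015 0 0 0 0 0;.01 -.008 0 0 0 0 0;.01 -.006 0 0 0 0 0;.01 -.006 0 0 0 0 0;.01 -.0045 0 0 0 0 0;.01 0 0 0 0 0 0;.01 0 0 0 0 0 0' 100
cat > st.py <<'E'
from h import *
c=np.array([.6386,.0574]);e=np.array([np.cos(np.radians(-10.8)),np.sin(np.radians(-10.8))]);n=np.array([-e[1],e[0]])
s=telemetry.observe();d=s["position"][:2]-.0008*e-c
print("t",s["clock"],"rod x,y mm",np.round([d@e*1000,d@n*1000],1),"tip z",round((s["position"][2]-.0933)*1000,1),"yaw",np.degrees(s["tool_rot"][2]).round(1),"rp",np.degrees(s["tool_rot"][:2]).round(1),"F",np.round([s["force"][:2]@e,s["force"][:2]@n,s["force"][2]],1),"M",np.round(s["moment"],2))
E
python3 st.py
```

```text
clock: 5.42
position: [0.5704, 0.0709, 0.1437]
tool_rot: [3.141, 0.001, 2.952]
force: [1.1, -0.2, -2.8]
grip_width: 0.0209
finger_force: 100.1
clock: 6.08
position: [0.6332, 0.0582, 0.1423]
tool_rot: [3.142, -0.0, 2.951]
force: [-0.5, 0.8, -4.5]
grip_width: 0.0211
finger_force: 100.1
t 6.0833 rod x,y mm [-6.3 -0.2] tip z 49.0 yaw 169.1 rp [180.  -0.] F [-0.7  0.7 -4.5] M [ 0.03 -0.02 -0.02]
```

```bash
python3 -m crank '.01 0 0 -.003 0 0 0;.01 0 0 -.002 0 0 0;.01 0 0 -.001 0 0 0;.01 0 0 -.001 0 0 0;.01 0 0 -.001 0 0 0;.01 0 0 0 0 0 0;.01 0 0 0 0 0 0;.01 0 0 0 0 0 0' 100
python3 st.py
```

```text
clock: 6.75
position: [0.6335, 0.0581, 0.1501]
tool_rot: [-3.142, -0.0, 2.951]
force: [-0.7, -0.5, -4.2]
grip_width: 0.0207
finger_force: 100.1
t 6.75 rod x,y mm [-6.  -0.3] tip z 56.8 yaw 169.1 rp [-180.   -0.] F [-0.6 -0.6 -4.2] M [-0.06 -0.01  0.03]
```

```bash
python3 -m crank '.01 0 0 -.001 0 0 0;.01 0 0 -.001 0 0 0;.01 0 0 -.0005 0 0 0;.01 0 0 0 0 0 0;.01 0 0 0 0 0 0;.01 0 0 0 0 0 0;.01 0 0 0 0 0 0;.01 0 0 0 0 0 0' 100
python3 st.py
```

```text
clock: 7.42
position: [0.6334, 0.0579, 0.1527]
tool_rot: [-3.141, -0.0, 2.951]
force: [-2.2, -2.2, -2.9]
grip_width: 0.0206
finger_force: 100.0
t 7.4167 rod x,y mm [-6.  -0.4] tip z 59.4 yaw 169.1 rp [-180.   -0.] F [-1.8 -2.5 -2.9] M [-0.54  0.74  0.04]
```

The first probe entered the hole, with light contact on the chamfer from +x/+y. I'll centre on that force and keep going.

```bash
python3 -m crank '.01 .0005 -.0006 0 0 0 0;.01 0 0 0 0 0 0;.01 0 0 -.0005 0 0 0;.01 0 0 -.0005 0 0 0;.01 0 0 0 0 0 0;.01 0 0 0 0 0 0;.01 0 0 0 0 0 0;.01 0 0 0 0 0 0' 100
python3 st.py
```

```text
clock: 8.08
position: [0.633, 0.0576, 0.1538]
tool_rot: [3.141, 0.0, 2.951]
force: [-0.1, 0.5, -4.3]
grip_width: 0.0211
finger_force: 100.1
t 8.0833 rod x,y mm [-6.3 -0.8] tip z 60.5 yaw 169.1 rp [180.   0.] F [-0.2  0.5 -4.3] M [-0.05  0.12  0.05]
```

Free again. Moving up toward the mount.

```bash
python3 -m crank '.01 0 0 -.001 0 0 0;.01 0 0 -.001 0 0 0;.01 0 0 -.001 0 0 0;.01 0 0 -.001 0 0 0;.01 0 0 -.001 0 0 0;.01 0 0 -.001 0 0 0;.01 0 0 0 0 0 0;.01 0 0 0 0 0 0' 100
python3 st.py
python3 -m crank '.01 0 0 -.001 0 0 0;.01 0 0 -.001 0 0 0;.01 0 0 -.001 0 0 0;.01 0 0 -.001 0 0 0;.01 0 0 -.001 0 0 0;.01 0 0 -.001 0 0 0;.01 0 0 0 0 0 0;.01 0 0 0 0 0 0' 100
python3 st.py
```

```text
clock: 8.75
position: [0.6329, 0.0576, 0.1598]
tool_rot: [3.142, 0.0, 2.951]
force: [0.5, 0.6, -4.7]
grip_width: 0.0211
finger_force: 100.1
t 8.75 rod x,y mm [-6.4 -0.9] tip z 66.5 yaw 169.1 rp [180.   0.] F [ 0.4  0.7 -4.7] M [-0.06 -0.01  0.02]
clock: 9.42
position: [0.6328, 0.0576, 0.1657]
tool_rot: [-3.142, -0.0, 2.951]
force: [-1.1, 0.2, -12.4]
grip_width: 0.0205
finger_force: 98.8
t 9.4167 rod x,y mm [-6.5 -0.9] tip z 72.4 yaw 169.1 rp [-180.   -0.] F [ -1.1  -0.  -12.4] M [ 0.08  0.26 -0.06]
```

```bash
python3 -m crank '.01 0 0 -.001 0 0 0;.01 0 0 -.001 0 0 0;.01 0 0 -.001 0 0 0;.01 0 0 -.001 0 0 0;.01 0 0 -.001 0 0 0;.01 0 0 -.001 0 0 0;.01 0 0 0 0 0 0;.01 0 0 0 0 0 0' 100
python3 st.py
python3 -m crank '.01 0 0 -.001 0 0 0;.01 0 0 -.001 0 0 0;.01 0 0 -.001 0 0 0;.01 0 0 -.0005 0 0 0;.01 0 0 -.0005 0 0 0;.01 0 0 0 0 0 0;.01 0 0 0 0 0 0;.01 0 0 0 0 0 0' 100
python3 st.py
```

```text
clock: 10.08
position: [0.633, 0.0576, 0.172]
tool_rot: [3.142, 0.0, 2.951]
force: [-2.1, -0.9, -10.0]
grip_width: 0.0208
finger_force: 99.1
t 10.0833 rod x,y mm [-6.3 -0.9] tip z 78.7 yaw 169.1 rp [180.   0.] F [ -1.9  -1.3 -10. ] M [ 0.05  0.51 -0.02]
clock: 10.75
position: [0.633, 0.0576, 0.1758]
tool_rot: [3.142, 0.0, 2.951]
force: [-1.4, 1.2, -10.3]
grip_width: 0.0208
finger_force: 99.3
t 10.75 rod x,y mm [-6.4 -0.8] tip z 82.5 yaw 169.1 rp [180.   0.] F [ -1.7   0.9 -10.3] M [0.26 0.53 0.05]
```

```bash
python3 -m crank '.01 0 0 -.0005 0 0 0;.01 0 0 -.0005 0 0 0;.01 0 0 -.0005 0 0 0;.01 0 0 0 0 0 0;.01 0 0 0 0 0 0;.01 0 0 0 0 0 0;.01 0 0 0 0 0 0;.01 0 0 0 0 0 0' 100
python3 st.py
```

```text
clock: 11.42
position: [0.6325, 0.0576, 0.1762]
tool_rot: [-3.141, -0.001, 2.951]
force: [1.5, 0.8, -26.3]
grip_width: 0.0209
finger_force: 99.3
t 11.4167 rod x,y mm [-6.8 -1. ] tip z 82.9 yaw 169.1 rp [-1.8e+02 -1.0e-01] F [  1.3   1.  -26.3] M [ 0.39 -0.49  0.02]
```

The collar is on the plate (26 N, tip at 83 mm). Lowering, then drawing out.

```bash
python3 -m crank '.01 0 0 .003 0 0 0;.01 0 0 .005 0 0 0;.01 0 0 .006 0 0 0;.01 0 0 .006 0 0 0;.01 0 0 .006 0 0 0;.01 0 0 .005 0 0 0;.01 0 0 .003 0 0 0;.01 0 0 .001 0 0 0' 100
python3 st.py
python3 -m crank '.01 0 0 0 0 0 0;.01 0.004 0 0 0 0 0;.01 .01 0 0 0 0 0;.01 .02 0 0 0 0 0;.01 .025 0 0 0 0 0;.01 .03 0 0 0 0 0;.01 .025 0 0 0 0 0;.01 .01 0 0 0 0 0' 100
python3 st.py
```

```text
clock: 12.08
position: [0.6329, 0.0576, 0.1416]
tool_rot: [-3.141, -0.0, 2.951]
force: [-0.5, 0.5, -4.3]
grip_width: 0.021
finger_force: 102.8
t 12.0833 rod x,y mm [-6.4 -0.9] tip z 48.3 yaw 169.1 rp [-180.   -0.] F [-0.6  0.4 -4.3] M [ 0.03 -0.07 -0.05]
clock: 12.75
position: [0.508, 0.0816, 0.1425]
tool_rot: [-3.142, -0.001, 2.952]
force: [0.8, 1.0, -3.7]
grip_width: 0.0208
finger_force: 102.9
t 12.75 rod x,y mm [-133.6   -0.6] tip z 49.2 yaw 169.1 rp [-1.8e+02 -1.0e-01] F [ 0.6  1.1 -3.7] M [ 0.03 -0.12  0.  ]
```

```bash
python3 -m crank '.01 0 .02 0 0 0 0;.01 0 .025 0 0 0 0;.01 0 .015 0 0 0 0;.01 0 0 0 0 0 0;.01 0 0 0.002 0 0 0;.01 0 0 .0015 0 0 0;.01 0 0 .001 0 0 0;.01 0 0 .0005 0 0 0' 100
python3 -m crank '.01 0 0 0.0005 0 0 0;.01 0 0 0 0 0 0;.01 0 0 0 0 0 0;.01 0 0 0 0 0 0;.01 0 0 0 0 0 0;.01 0 0 0 0 0 0;.01 0 0 0 0 0 0;.01 0 0 0 0 0 0' 100
python3 st.py
```

```text
clock: 13.42
position: [0.5225, 0.1391, 0.1371]
tool_rot: [-3.141, -0.0, 2.95]
force: [-2.6, -2.6, 7.3]
grip_width: 0.0208
finger_force: 104.4
clock: 14.08
position: [0.5226, 0.1392, 0.1371]
tool_rot: [-3.141, 0.0, 2.95]
force: [-2.7, -2.0, 6.8]
grip_width: 0.0206
finger_force: 104.3
t 14.0833 rod x,y mm [-130.    58.6] tip z 43.8 yaw 169.0 rp [-180.    0.] F [-2.3 -2.5  6.8] M [-0.68  0.64 -0.03]
```

```bash
python3 -m crank '.023 0 0 0 0 0 0;.03 0 0 0 0 0 0;.04 0 0 0 0 0 0;.05 0 0 0 0 0 0;.06 0 0 -.005 0 0 0;.06 0 0 -.03 0 0 0;.06 0 0 -.035 0 0 0;.06 0 0 -.035 0 0 0' 50
python3 -m crank '.06 0 0 -.02 0 0 0;.06 -.03 -.0145 0 0 0 0;.06 -.0343 -.0145 0 0 0 0;.06 -.0343 -.0145 0 0 0 0;.06 -.03 -.0145 0 0 0 0;.06 0 0 0 0 0 0;.06 0 0 0 0 0 0;.06 0 0 0 0 0 0' 50
python3 - <<'E'
from h import *
s=telemetry.observe(); print(s["position"],s["tool_rot"][2])
f=cam("wrist"); save(f,"pics/w4.png"); P=cloud(f); np.savez("w4.npz",P=P)
z=P[...,2]
for lo,hi in ((.096,.108),(.085,.0925)):
    m=((z>lo)&(z<hi)&(f["depth"]>0)).astype(np.uint8)
    n,l,st,c=cv2.connectedComponentsWithStats(m)
    for i in range(1,n):
        if st[i,4]>300:
            Q=P[l==i]; r=cv2.minAreaRect((Q[:,:2]*1000).astype(np.float32)); print(lo,st[i],[np.round(x,1) for x in r],np.median(Q[:,2]),cv2.minEnclosingCircle((Q[:,:2]*1000).astype(np.float32)))
E
```

```text
clock: 14.75
position: [0.5221, 0.1397, 0.2431]
tool_rot: [-3.141, -0.001, 2.951]
force: [0.1, -0.5, 0.2]
grip_width: 0.0596
finger_force: 0.0
clock: 15.42
position: [0.6374, 0.0589, 0.2616]
tool_rot: [3.141, -0.001, 2.951]
force: [-0.9, 0.6, 0.2]
grip_width: 0.0601
finger_force: 0.0
[0.63744288 0.05893276 0.26162294] 2.951152319981687
0.096 [257 180  34  34 889] [array([638.5,  54.6]), array([28.7, 29.7]), np.float64(79.0)] 0.09982501202297195 ((638.5677490234375, 54.76409912109375), 15.005633354187012)
0.085 [ 241  159   67  138 5800] [array([674.4,  48.9]), array([ 59.4, 135.4]), np.float64(80.4)] 0.08793409445468775 ((675.4201049804688, 46.76091766357422), 69.15689086914062)
```

View pics/w4.png

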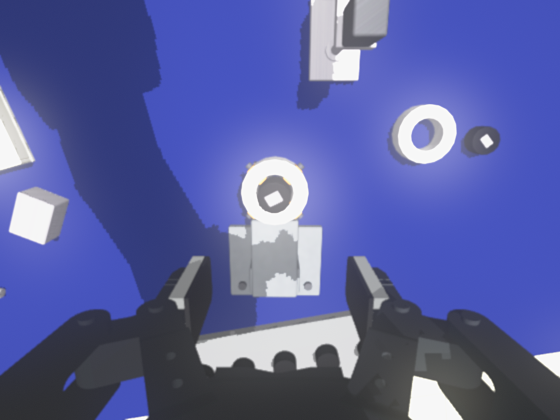

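The wrist view shows the mount proud in the ring at (275,198), the tool standing upright at (345,30), and the ring and old mount undisturbed. I'll grasp the mount.

```bash
python3 -m crank '.05 -.0019 -.0039 .02 0 0 0;.045 0 0 .03 0 0 0;.045 0 0 .03 0 0 0;.045 0 0 .03 0 0 0;.045 0 0 .02 0 0 0;.045 0 0 .012 0 0 0;.045 0 0 .007 0 0 0;.045 0 0 .0025 0 0 0' 60
python3 st.py
python3 -m crank '.04 0 0 0 0 0 0;.036 0 0 0 0 0 0;.033 0 0 0 0 0 0;.031 0 0 0 0 0 0;.029 0 0 0 0 0 0;.026 0 0 0 0 0 0;.02 0 0 0 0 0 0;.02 0 0 0 0 0 0' 60
python3 st.py
```

```text
clock: 16.13
position: [0.6387, 0.055, 0.11]
tool_rot: [-3.142, -0.0, 2.952]
force: [0.1, 0.4, -0.5]
grip_width: 0.0454
finger_force: 0.0
t 16.1333 rod x,y mm [-0.2 -2.3] tip z 16.7 yaw 169.1 rp [-180.   -0.] F [ 0.   0.4 -0.5] M [-0.02 -0.02  0.01]
clock: 16.8
position: [0.6392, 0.0545, 0.1107]
tool_rot: [3.141, 0.001, 2.951]
force: [-1.5, -0.9, 7.7]
grip_width: 0.0268
finger_force: 58.8
t 16.8 rod x,y mm [ 0.4 -2.8] tip z 17.4 yaw 169.1 rp [180.   0.] F [-1.3 -1.2  7.7] M [-0.04  0.3  -0.04]
```

```bash
python3 -m crank '.02 0 0 -.001 0 0 0;.02 0 0 -.001 0 0 0;.02 0 0 -.002 0 0 0;.02 0 0 -.003 0 0 0;.02 0 0 -.003 0 0 0;.02 0 0 -.003 0 0 0;.02 0 0 -.003 0 0 0;.02 0 0 0 0 0 0' 60
python3 st.py
python3 -m crank '.02 0 0 -.003 0 0 0;.02 0 0 -.005 0 0 0;.02 0 0 -.01 0 0 0;.02 0 0 -.02 0 0 0;.02 0 0 -.025 0 0 0;.02 0 0 -.025 0 0 0;.02 0 0 0 0 0 0;.02 0 0 0 0 0 0' 60
python3 st.py
python3 - <<'E'
from h import *
f=cam("wrist"); P=cloud(f); s=telemetry.observe(); R=Ro.from_euler('xyz',s["tool_rot"]).as_matrix(); L=(P-s["position"])@R
m=(abs(L[...,0])<.02)&(abs(L[...,1])<.02)&(L[...,2]>-.02)&(L[...,2]<.04)&(f["depth"]>0)
v,u=np.where(m); print(m.sum(), np.round(np.percentile(L[m],[2,50,98],axis=0)*1000,1))
save(f,"pics/w5.png"); g=cam("side"); save(g,"pics/s5.png")
a=f["pixels"][120:420,130:430]; q=g["pixels"][130:270,220:360]
cv2.imwrite("pics/v5.png",np.hstack([cv2.resize(a,(400,400)),cv2.resize(q,(400,400),interpolation=cv2.INTER_CUBIC)])[:,:,::-1])
E
```

```text
clock: 17.47
position: [0.6394, 0.0545, 0.1273]
tool_rot: [3.141, 0.001, 2.951]
force: [-0.3, -0.2, -0.0]
grip_width: 0.0262
finger_force: 60.4
t 17.4667 rod x,y mm [ 0.6 -2.7] tip z 34.0 yaw 169.1 rp [1.8e+02 1.0e-01] F [-0.3 -0.2 -0. ] M [-0.05 -0.01  0.02]
clock: 18.13
position: [0.6396, 0.0545, 0.2162]
tool_rot: [3.141, 0.003, 2.951]
force: [-0.4, -0.3, -1.7]
grip_width: 0.027
finger_force: 60.4
t 18.1333 rod x,y mm [ 0.7 -2.6] tip z 122.9 yaw 169.1 rp [179.9   0.2] F [-0.3 -0.4 -1.7] M [ 0.    0.02 -0.03]
6472 [[-11.7 -18.3 -19.8]
 [  7.4   0.5   9.5]
 [ 15.4  18.8  23.5]]
```

View pics/v5.png

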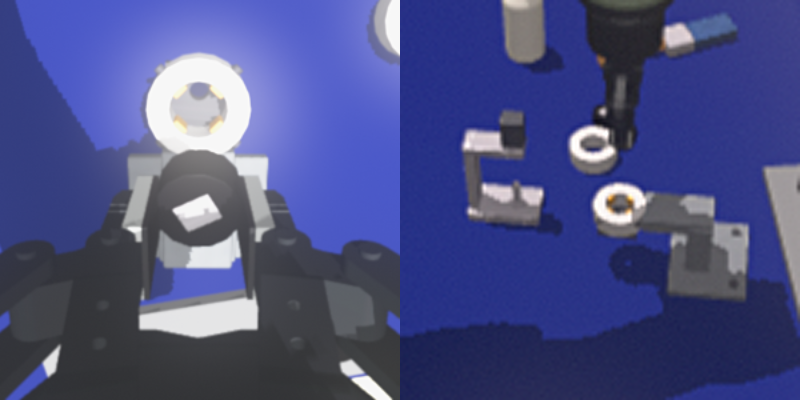

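The mount is held face up with its specimen showing (left panel, 195,212), the cavity is empty, and the tool stands upright (right panel, 505,170). Next I'll compute the tray position and the mount's tilt.

Run:
```python
from h import *
im=cv2.imread("pics/top0.png"); t=cam("top"); m=np.zeros(im.shape[:2],np.uint8); m[205:270,342:408]=im[205:270,342:408].min(2)>140
cs,_=cv2.findContours(m,cv2.RETR_EXTERNAL,cv2.CHAIN_APPROX_NONE);c=max(cs,key=cv2.contourArea)[:,0]
X=np.array([ray(t,a,b,.022)[:2] for a,b in c],np.float32)*1000; r=cv2.minAreaRect(X);print(r)
f=cam("wrist"); P=cloud(f); s=telemetry.observe(); R=Ro.from_euler('xyz',s["tool_rot"]).as_matrix(); L=(P-s["position"])@R
k=(abs(L[...,2]-.0095)<.004)&(abs(L[...,1])<.0125)&(abs(L[...,0])<.03)&(f["depth"]>0); Q=L[k]; print(k.sum(),np.round(np.percentile(Q,[2,50,98],axis=0)*1000,1))
A=np.c_[Q[:,:2],np.ones(len(Q))]; print(np.linalg.lstsq(A,Q[:,2],rcond=None)[0])
c=np.array(r[0])/1000+[-.0007,.0024]; d=c-s["position"][:2]; print(s["position"],"tool shift",d@R[:2,0],d@R[:2,1])
```

```text
((519.9422607421875, -265.811767578125), (111.84918212890625, 112.5191879272461), 4.089743614196777)
2731 [[-11.4 -11.6   9.3]
 [  2.8   0.4  11.3]
 [ 14.6  11.8  13.4]]
[-0.09800281 -0.0421368   0.01164974]
[0.6384819  0.0544365  0.21340473] tool shift 0.05691703799189341 -0.334672971148068
```

```bash
python3 -m crank '.02 .002 -.015 0 0 0 0;.02 .006 -.03 0 0 0 0;.02 .006 -.036 0 0 0 0;.02 .006 -.038 0 0 0 0;.02 .006 -.038 0 0 0 0;.02 .006 -.038 0 0 0 0;.02 .006 -.036 0 0 0 0;.02 .006 -.036 0 0 0 0' 60
python3 -m crank '.02 .006 -.035 0 0 0 0;.02 .0053 -.0327 0 0 0 0;.02 0 0 .02 0 0 0;.02 0 0 .035 0 0 0;.02 0 0 .035 0 0 0;.02 0 0 .03 0 0 0;.02 0 0 .02 0 0 0;.02 0 0 0 0 0 0' 60
python3 - <<'E'
from h import *
s=telemetry.observe(); print(s["position"],s["force"])
f=cam("wrist"); save(f,"pics/w6.png"); P=cloud(f); R=Ro.from_euler('xyz',s["tool_rot"]).as_matrix(); L=(P-s["position"])@R
k=(abs(L[...,2]-.0105)<.005)&(abs(L[...,1])<.0125)&(abs(L[...,0])<.03)&(f["depth"]>0); Q=L[k]; print(k.sum(),np.round(np.percentile(Q,[2,50,98],axis=0)*1000,1))
E
```

```text
clock: 19.0
position: [0.5436, -0.2014, 0.2137]
tool_rot: [-3.141, -0.001, 2.951]
force: [1.6, -0.7, -0.0]
grip_width: 0.0268
finger_force: 60.4
clock: 19.67
position: [0.5186, -0.263, 0.0699]
tool_rot: [3.14, -0.007, 2.951]
force: [-1.3, -0.1, -1.3]
grip_width: 0.0265
finger_force: 60.4
[ 0.51857162 -0.26303696  0.06994905] [-1.27993486 -0.07121853 -1.26256326]
2997 [[-12.3 -11.7   9.5]
 [  2.8   0.4  11.7]
 [ 15.   11.8  14.7]]
```

View pics/w6.png

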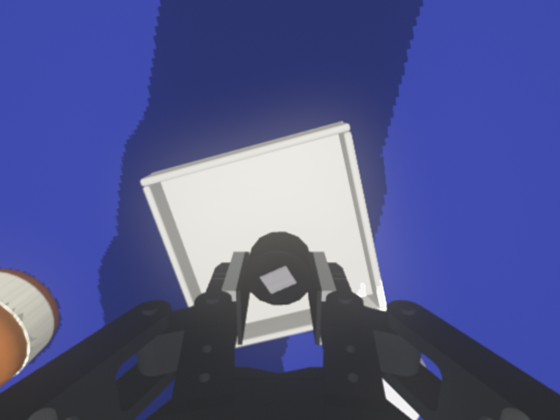

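The mount is held face up at (279,275), above the tray whose rim corners are at (143,182), (347,126) and (383,308). I'll check the centring with rays while descending.

```bash
python3 - <<'E'
from h import *
s=telemetry.observe(); f=cam("wrist"); a,b,c=[ray(f,u,v,.022) for u,v in ((143,182),(347,126),(383,308))]
print(a,b,c,"centre",(a+c)/2,"tcp",s["position"])
E
python3 -m crank '.02 0 0 .015 0 0 0;.02 0 0 .01 0 0 0;.02 0 0 .005 0 0 0;.02 0 0 .002 0 0 0;.02 0 0 .001 0 0 0;.02 0 0 .001 0 0 0;.02 0 0 0 0 0 0;.02 0 0 0 0 0 0' 60
```

```text
[ 0.47138963 -0.32576967  0.022     ] [ 0.46333028 -0.21786507  0.022     ] [ 0.5693894  -0.21114991  0.022     ] centre [ 0.52038952 -0.26845979  0.022     ] tcp [ 0.51968039 -0.26358113  0.07239425]
clock: 20.43
position: [0.5214, -0.2638, 0.0406]
tool_rot: [-3.141, 0.0, 2.951]
force: [-0.1, 0.9, -0.6]
grip_width: 0.027
finger_force: 60.4
```

```bash
python3 -m crank '.02 0 0 .002 0 0 0;.02 0 0 .001 0 0 0;.02 0 0 .001 0 0 0;.02 0 0 .001 0 0 0;.02 0 0 .001 0 0 0;.02 0 0 .001 0 0 0;.02 0 0 0 0 0 0;.02 0 0 0 0 0 0' 30
```

```text
clock: 21.1
position: [0.5207, -0.2636, 0.0342]
tool_rot: [3.141, -0.001, 2.951]
force: [-11.1, 5.9, 27.2]
grip_width: 0.0266
finger_force: 63.5
```

```bash
python3 -m crank '.02 0 0 -.001 0 0 0;.02 0 0 -.001 0 0 0;.02 0 0 0 0 0 0;.02 0 0 0 0 0 0;.028 0 0 0 0 0 0;.030 0 0 0 0 0 0;.032 0 0 0 0 0 0;.036 0 0 0 0 0 0' 30
python3 -m crank '.04 0 0 0 0 0 0;.044 0 0 0 0 0 0;.048 0 0 0 0 0 0;.048 0 0 0 0 0 0;.048 0 0 -.01 0 0 0;.048 0 0 -.03 0 0 0;.048 0 0 -.035 0 0 0;.048 0 0 -.035 0 0 0' 30
python3 -m crank '.048 0 0 -.035 0 0 0;.048 0 0 -.035 0 0 0;.048 0 0 -.01 0 0 0;.048 0 0 0 0 0 0;.048 0 0 0 0 0 0;.048 0 0 0 0 0 0;.048 0 0 0 0 0 0;.048 0 0 0 0 0 0' 30
python3 - <<'E'
from h import *
f=cam("wrist"); P=cloud(f); z=P[...,2]
k=(z>.015)&(z<.035)&(abs(P[...,0]-.52)<.035)&(abs(P[...,1]+.264)<.035); Q=P[k]; print(k.sum(),np.median(Q,0))
A=np.c_[Q[:,:2],np.ones(len(Q))]; print(np.linalg.lstsq(A,Q[:,2],rcond=None)[0][:2], np.ptp(Q,0))
g=cam("top"); save(g,"pics/t7.png")
cv2.imwrite("pics/v7.png",np.hstack([cv2.resize(f["pixels"],(400,300)),cv2.resize(g["pixels"][110:260,60:260],(400,300),interpolation=cv2.INTER_CUBIC)])[:,:,::-1])
E
```

```text
clock: 21.77
position: [0.5212, -0.2637, 0.0351]
tool_rot: [-3.142, -0.0, 2.951]
force: [-0.4, 0.8, 0.5]
grip_width: 0.036
finger_force: 0.0
clock: 22.43
position: [0.5207, -0.2636, 0.1469]
tool_rot: [3.141, -0.001, 2.951]
force: [0.4, -0.1, 1.3]
grip_width: 0.0479
finger_force: 0.0
clock: 23.1
position: [0.5208, -0.2635, 0.2241]
tool_rot: [3.141, -0.002, 2.951]
force: [-0.2, -0.5, -1.1]
grip_width: 0.048
finger_force: 0.0
724 [ 0.51842129 -0.26221422  0.02166111]
[ 0.02370887 -0.00219973] [0.02938326 0.02929899 0.0082541 ]
```

View pics/v7.png

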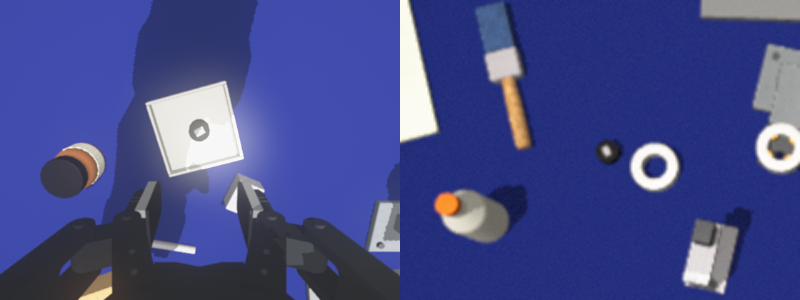

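The left panel shows the mount flat and face up in the tray at (199,131), with its top at 22 mm and level. The right panel shows the tool upright at (710,255), clear of the mould, and the bystanders where they were.

```bash
python3 -c "
from workcell import bot; print(bot.job_done())"
```

```text
the job is handed in; nothing more can be done
None
```

The job is handed in after about 23 s: I pushed the mount out of the mould, stood the tool upright on the bench clear of the mould, and laid the mount flat and face up in the tray; the final pictures show the things standing around where they were.

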